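# Start the hearth fan

## Robot

A 7-joint arm with a two-finger parallel gripper is mounted at the origin on the work surface. World frame = base frame: x ahead of the robot, y to its left, z up, the work surface at z = 0. Lengths are in m, angles in rad, forces in N, time in s.
With the tool pointing down it reaches from about 0.4 to 0.9 m from the base axis. Payload 5.5 kg.
Tool frame: the origin (TCP) lies midway between the tips of the shut fingers; the grasp point (between the pads) lies 19 mm behind it; x points along the fingers, z is the direction in which the jaws open and shut, and the axes are right-handed (so a half turn about x gives the same grasp; the last joint's range is limited). The gripper opens to 92 mm and grips with 3 to 60 N. Pads are 19 mm wide; open, the fingers measure 130 mm over their backs; the gripper's body (75 mm by 190 mm) begins 47 mm behind the grasp point.
Start: joints at [-0.885, 0.501, -0.427, 1.55, 0.221, 1.138, -0.21], TCP at [0.267, 0.593, 0.227] pointing down, gripper open.
Joint ranges: [-2.88, 2.88], [-0.31, 2.03], [-1.54, 1.56], [0.2, 2.42], [-1.41, 4.55], [0.19, 2.02], [-2.57, 2.57]. Speed limits (rad/s): [2.57, 2.57, 3.14, 3.14, 3.14, 3.14, 3.14].

## Interface

Orientations are given as a unit quaternion [x, y, z, w].
In Python, from workcell import readout, viewer, job gives the robot as it stands.
- The arm moves only by the tool arm_command, never from a script. Its argument "motion" is one flat list of numbers, 7 for each row, row after row: the shift along the world's x, y, z in mm, then the turn, a rotation vector about the world's x, y, z in degrees, then the finger opening in mm, from 0 to 91.8. A call has exactly 5 rows; each row is the pose to reach, as a shift and turn from the pose commanded when the call began; what a row does not reach only later rows make up. A row lasts 1/10 s, in which the tool goes at most 50 mm and 8.59 degrees, less where a joint would pass 70% of its speed; a pose out of reach is approached as far as the arm can. A call with a gripper value outside its range is refused whole. The fingers move at their own pace and stop on an object; the grip force is fixed at half the most. Time passes only in rows, so rows that repeat a pose let the fingers close, or fill a call up. It gives the time, the measured TCP pose, the force and the opening at its end, in the units of the state.
- readout.sense(): the state, without advancing time (a new reading comes with each control period).
- viewer.get_image(name): name is "scene" or "top"; returns a dict with "color" (400x640x3 uint8, red, green, blue), "fx", "fy", "cx", "cy" (pixels), "k1" (the pictures are not rectified: a ray, as slopes to the right and down, at radius r is drawn at 1 + k1 r^2 times it, then the intrinsics apply), "rvec" (rotation vector, rad) and "tvec" (3), from world to camera coordinates, as OpenCV has them. Camera axes: x right, y down, z forward; pixel columns grow to the right and rows downward; lengths in m; the calibration is good to about 2 mm. A picture is of the moment at which its call begins. There is no depth.
- job.job_done(): hands the job in, once; it reports no verdict.
Trained networks look in the newest picture that a camera, given by its name, has taken for a name from the list of things; names that differ only in an ending like _2 or _b are one class to them, and where a whole thing is asked for, a point or a joint stands for the part that bears it (a point fixed in the world has none). Each returns a list of dicts, best first, with "conf" (0 to 1); they miss things now and then, are a little off and sometimes report something else, mostly with a low value. They report only what shows in the picture. A call takes as long as a camera call. They do not tell look-alikes from the thing itself.
- viewer.recognise(camera, name): "location" ([column, row] as shares, 0 to 1, of the picture: columns of its width, rows of its height, amid what is visible of it).
- viewer.mark_of(camera, name): "location" ([column, row] as shares, 0 to 1, of the picture: columns of its width, rows of its height: a listed point, or the origin of a listed thing).
The state is a dict: "time": time; "joint_pos": joint angles; "qd": joint speeds; "tau": joint torques, N m; "position": TCP position; "tool_rot": TCP orientation; "contact_force": force on the tool from outside, world axes, zero at the start; "torque": the same for the moment, N m; "opening": finger opening in m.
Only numpy, scipy, OpenCV 4.12 (cv2) and the standard library are available. Lean on these libraries where they do the work, as an engineer would, in place of code of your own. Each camera call takes 0.05 s, during which the arm holds its last target.

## Task

Start the hearth fan with the closed fingertips, in this order: first press the raised, ridged end of the rocker switch all the way down so that it tips right over, then push the square damper key all the way in, and last press the small round start button all the way down and finish while still holding it down. Do not press the large mushroom-shaped stop button, and leave the loose things lying on the bench where they are.

Things in the scene. Friction and masses are not known exactly. Their poses are not given: they have to be found in the camera images.
- rocker_ridge (a point): Middle of the top of the steel ridge (7 wide, 3 high) across one end of the rocker switch: the point to press; it moves with the rocker. The rocker is a black paddle, shallow V from the side, 72 long x 44 wide, pivoted across its middle; the other end is smooth. At the start the ridge stands about 68 above the bench; tipped over it is at 57, about 5 further out, and 9 above its frame.
- rocker_box: Grey steel box of the rocker switch, 110 (x) x 80, 40 high, fixed to the bench, at any yaw; origin at the centre of its underside on the bench; its x axis points to the ridged end; the pivot is 50 above the origin, the ridge 31 from the pivot.
- rocker (a joint): Tip of the rocker, rad: about 0 (0 to 0.05 at the start) = ridged end up, off; 0.4 = ridged end fully down, against its stop, on. Stiff (about 4 N at the ridge), no spring: it stays where it is left.
- key_top (a point): Middle of the top face of the square steel damper key, 34 x 34, standing upright out of a low collar on its grey box (box 90 x 90, 44 high, fixed; any yaw); top about 65 to 68 above the bench at the start, 56 when fully in, still 6 proud of the collar. Moves with the key.
- key (a joint): How far the key is pushed straight down, m: 0 to 0.003 at the start, 0.012 = fully in, against its stop. Friction of about 4 N, no spring: it stays where it is left.
- fan_box: Grey box of the fan station, 90 (x) x 150 (y), 42 high, fixed; origin at the centre of its underside. On its top two black buttons: the small start button 40 to the +y side, the large mushroom stop button 40 to the -y side.
- start_top (a point): Middle of the flat top of the small round start button, 26 across; 63 above the bench when up, 55 when fully down, still 7 proud of its collar. Moves with it.
- start (a joint): How far the start button is pressed straight down, m: 0 = up, 0.008 = fully down. Spring: 2 N at first, 6 N fully down; it comes up when let go.
- stop_top (a point): Middle of the top of the large mushroom stop button, 46 across, 70 above the bench: not to be pressed.
- stop (a joint): How far the stop button is pressed, m: 0 = up, 0.008 = fully down, sprung like the start button.
- punch: Loose steel punch standing upright, 36 across the foot, 72 high; origin at the centre of its foot. Leave alone.
- oil_jar: Loose amber glass jar, 38 across, 65 high; origin under its centre. Leave alone.
- hammer: Loose hammer lying at the back, handle along its x axis; origin under its middle. Leave alone.
- mug: Loose white mug, 76 across, 85 high, at the back; origin under its centre. Leave alone.
- offcut: Loose steel bar, 90 x 26 x 26, nearest the robot; origin under its centre. Leave alone.
- collar: Loose steel ring, 60 across, 22 high, nearest the robot; origin under its centre. Leave alone.
Things that resemble listed ones, but are neither listed nor needed, are in the scene too. What is shaped like the rocker_box but blue, green or red is not meant.

How it is judged:
On the way, in this order (a step that is already met when the one before it is completed fails the run):
1. the rocker is tipped right over to its ridged end (value of joint rocker above 0.35 rad), for 0.1 s.
2. then the square key is pushed all the way in (value of joint rocker above 0.35 rad and value of joint key above 0.01 m), for 0.1 s.
3. then the start button is pressed all the way down (all of step 2 and value of joint start above 0.006 m), for 0.2 s.
At the end, for the whole second after the job is handed in: The rocker is tipped over (above 0.35 of 0.4 rad), the key is in (above 10 of 12 mm), the fingers hold the start button down (above 6 of 8 mm, with more than 2 N), and the stop button is up (under 3 mm) (all of step 3 and value of joint stop below 0.003 m and contact force between the fingers and fan_box above 2 N); the arm keeps its last pose, push and grip.
It fails at once if the key is pushed in before the rocker is tipped over (value of joint key above 0.006 m and value of joint rocker below 0.3 rad).
It fails at once if the start button is pressed before the rocker is over and the key is in (value of joint start above 0.004 m and (value of joint rocker below 0.3 rad or value of joint key below 0.0095 m)).
It fails at once if the stop button is pressed (value of joint stop above 0.004 m).
It fails at once if a loose thing on the bench is knocked, lifted or moved by more than 20 mm (distance of any of punch, oil_jar, hammer, mug, offcut, collar from where it was at the start of the episode above 0.02 m).
It also fails if it takes over 48 s, if anything falls off the work surface, if the arm or the gripper's body presses on something with over 40 N, if the wrist force passes 120 N, or if a joint passes its speed limit or range.

## Working session

There is one attempt and no reset: what is moved stays moved. The work goes in short steps, Python scripts to look and compute and a tool call to move; the robot and the scene stay as the last step left them, time stands still between calls to the robot, and variables do not carry over. Pictures are saved under pics/ and viewed, and the job is handed in when it is done.

Besides the shell and the picture viewer there is one more tool, called after ">>>" in YAML: its name, and indented under it one key for each argument. arm_command: Moves the arm, as the interface text tells. Its arguments: {"type":"object","properties":{"motion":{"type":"array"}},"required":["motion"]}

```bash
mkdir -p pics; ls
cat > h.py <<'E'
import numpy as np, cv2
from workcell import readout, viewer, job
def save(name,out,crop=None,scale=1):
    im=viewer.get_image(name); c=im["color"]
    if crop: c=c[crop[1]:crop[3],crop[0]:crop[2]]
    c=cv2.resize(c,None,fx=scale,fy=scale,interpolation=cv2.INTER_CUBIC)
    cv2.imwrite("pics/"+out,cv2.cvtColor(c,cv2.COLOR_RGB2BGR)); 
    np.save("/tmp/cal_%s.npy"%name,{k:v for k,v in im.items()},allow_pickle=True)
    return im
def cal(name): return np.load("/tmp/cal_%s.npy"%name,allow_pickle=True).item()
def world(im,u,v,z):
    x=(u-im["cx"])/im["fx"]; y=(v-im["cy"])/im["fy"]; k=im["k1"]
    a,b=x,y
    for _ in range(30):
        s=1+k*(a*a+b*b); a,b=x/s,y/s
    R=cv2.Rodrigues(np.array(im["rvec"],float))[0]; t=np.array(im["tvec"],float).ravel()
    C=-R.T@t; d=R.T@np.array([a,b,1]); return C+d*(z-C[2])/d[2]
def proj(im,p):
    R=cv2.Rodrigues(np.array(im["rvec"],float))[0]; q=R@np.array(p)+np.array(im["tvec"],float).ravel()
    a,b=q[0]/q[2],q[1]/q[2]; s=1+im["k1"]*(a*a+b*b)
    return np.array([im["fx"]*a*s+im["cx"],im["fy"]*b*s+im["cy"]])
E
python3 - <<'E'
from h import *
for n in("scene","top"):
    im=save(n,n+"0.png")
    print(n,[im[k] for k in("fx","fy","cx","cy","k1")],-cv2.Rodrigues(np.array(im["rvec"],float))[0].T@np.array(im["tvec"],float).ravel())
    for t,z in [("rocker_ridge",.068),("rocker_box",0),("key_top",.066),("start_top",.063),("stop_top",.07),("fan_box",0),("punch",0),("oil_jar",0),("hammer",0),("mug",0),("offcut",0),("collar",0)]:
        for d in viewer.mark_of(n,t)[:4]:
            u,v=d["location"][0]*640,d["location"][1]*400
            print(t,round(d["conf"],2),round(u),round(v),world(im,u,v,z).round(3))
print(readout.sense())
E
```

```text
pics
scene [440.91492929845776, 440.91492929845776, 325.5541830334757, 198.63656397909548, -0.05585181453732993] [0.9898903  0.48275621 0.90618404]
rocker_ridge 0.97 491 260 [0.369 0.318 0.068]
rocker_ridge 0.79 190 140 [ 0.683 -0.479  0.068]
rocker_ridge 0.57 340 206 [ 0.522 -0.022  0.068]
rocker_ridge 0.5 328 118 [ 0.326 -0.295  0.068]
rocker_box 0.94 336 134 [ 0.304 -0.282 -0.   ]
rocker_box 0.88 206 159 [ 0.665 -0.451  0.   ]
rocker_box 0.76 347 219 [ 0.497 -0.017  0.   ]
rocker_box 0.64 494 275 [ 0.348  0.335 -0.   ]
key_top 0.68 272 154 [ 0.54  -0.279  0.066]
start_top 0.63 448 298 [0.512 0.314 0.063]
start_top 0.18 291 291 [0.755 0.085 0.063]
stop_top 0.52 422 273 [0.513 0.239 0.07 ]
stop_top 0.37 346 219 [0.539 0.022 0.07 ]
fan_box 0.57 431 300 [0.509 0.278 0.   ]
punch 0.59 369 269 [0.56  0.129 0.   ]
oil_jar 0.7 303 210 [ 0.566 -0.116  0.   ]
hammer 0.7 289 295 [0.746 0.059 0.   ]
mug 0.84 216 221 [ 0.762 -0.234  0.   ]
offcut 0.56 363 183 [ 0.381 -0.082  0.   ]
collar 0.83 435 240 [0.376 0.175 0.   ]
top [386.9184098933324, 386.9184098933324, 318.53839975426075, 204.825905
[... 1059 characters left out ...]
{'time': 1.3, 'joint_pos': array([-0.88477735,  0.50088322, -0.42698817,  1.5503899 ,  0.22079489,
        1.13832471, -0.21026194]), 'qd': array([-8.90997011e-04, -1.06708106e-04,  3.94181443e-06,  2.40325096e-03,
       -2.12236347e-04,  1.59575935e-03,  5.41426157e-04]), 'tau': array([ 1.09867071e-04, -5.66456079e+01, -5.81051543e+00, -2.79498339e+01,
       -6.66024629e-02,  2.09358550e-02,  3.61932052e-05]), 'position': array([0.26668911, 0.59276871, 0.22674236]), 'tool_rot': array([-0.3839537 ,  0.59377752,  0.38397542,  0.59377663]), 'contact_force': array([ 0.49977825, -1.19962228, -0.15606025]), 'torque': array([-0.02256013,  0.06564436, -0.06273226]), 'opening': 0.0919007350983391}
```

View pics/scene0.png

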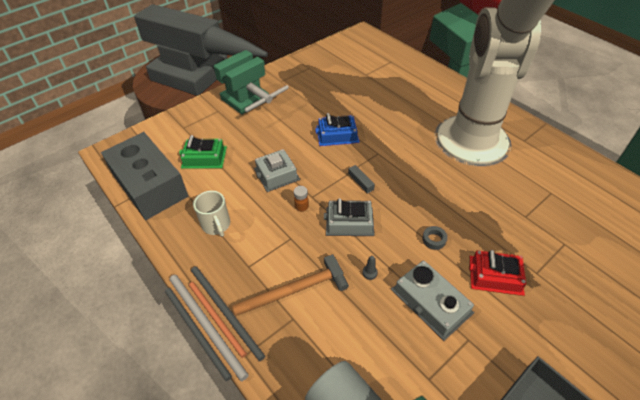

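View pics/top0.png

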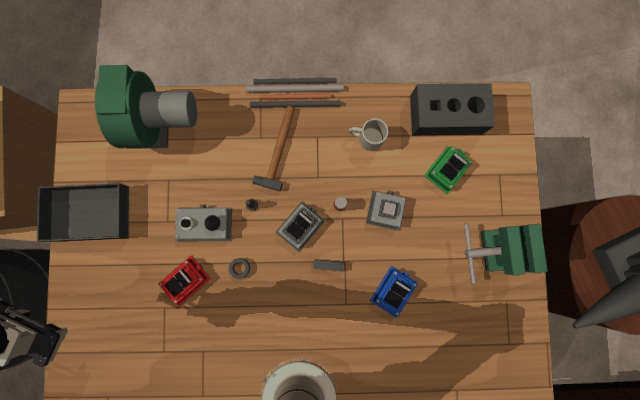

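Top view: rocker candidates are grey (300,226), blue (395,292), green (449,169) and red (185,281). The grey one is the one meant. The key box is at (388,209), the fan box at (204,224) with the small start button on the left (186,224) and the mushroom stop on the right (212,224). The punch is at (252,205) and the jar at (340,204). Next: close crops.

Run:
```python
import cv2,numpy as np
t=cv2.imread("pics/top0.png"); s=cv2.imread("pics/scene0.png")
def c(i,x,y,w=64,k=6): return cv2.resize(i[y-w//2:y+w//2,x-w//2:x+w//2],None,fx=k,fy=k,interpolation=cv2.INTER_CUBIC)
a=np.hstack([c(t,300,226,64,4),c(t,388,209,64,4),c(t,204,224,64,4)])
b=np.hstack([c(s,350,214,64,4),c(s,276,166,64,4),c(s,434,296,84,4)[:256,:256] if 0 else cv2.resize(c(s,434,296,84,4),(256,256))])
cv2.imwrite("pics/crops.png",np.vstack([a,b]))
```

```text
(no output)
```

View pics/crops.png

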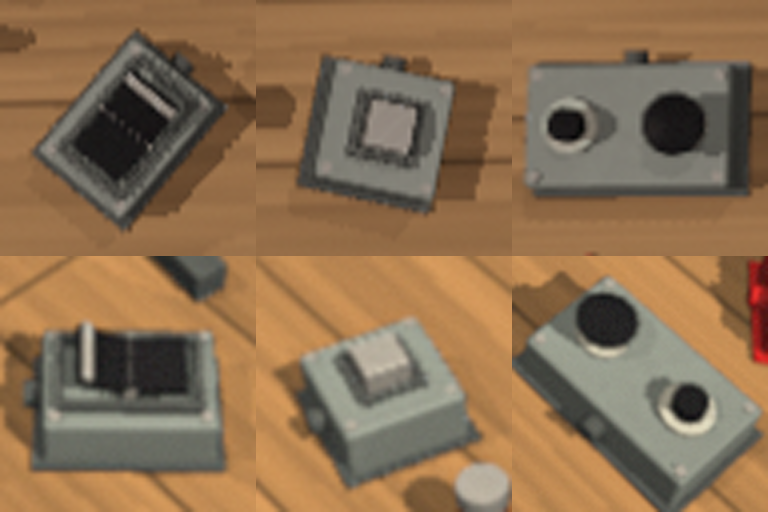

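Run:
```python
from h import *
s,t=cal("scene"),cal("top")
from scipy.optimize import least_squares
for n,a,b,z in [("ridge",(306,217.3),(340,205.5),.068),("key",(389.3,208),(274,156.5),.066),("start",(185.6,223),(450,301.5),.063),("stop",(212.5,223),(423,274),.07)]:
    tri=least_squares(lambda p:np.r_[proj(t,p)-a,proj(s,p)-b],[.5,0,.06])
    print(n,world(t,*a,z).round(4),world(s,*b,z).round(4),tri.x.round(4),tri.cost.round(2))
# ridge axis / box corners at crop (z .04)
for c in [(135,33),(40,150),(127,226),(222,106)]: print("corner",world(t,268+c[0]/4,194+c[1]/4,.04).round(3))
for c in [(70,61),(54,190-5),(175,208),(198,86)]: print("kcorner",world(t,356+c[0]/4,177+c[1]/4,.044).round(3))
from scipy.spatial.transform import Rotation as R
print(R.from_quat(readout.sense()["tool_rot"]).as_matrix().round(3))
```

```text
ridge [ 0.52   -0.0308  0.068 ] [ 0.5209 -0.0218  0.068 ] [ 0.5182 -0.0283  0.0603] 1.15
key [ 0.5425 -0.2698  0.066 ] [ 0.5416 -0.2693  0.066 ] [ 0.542  -0.2694  0.0663] 0.03
start [0.5101 0.3137 0.063 ] [0.5157 0.3214 0.063 ] [0.5099 0.3187 0.0516] 0.22
stop [0.5083 0.2348 0.07  ] [0.5128 0.2415 0.07  ] [0.5081 0.2383 0.0606] 0.18
corner [ 0.567 -0.018  0.04 ]
corner [0.482 0.052 0.04 ]
corner [ 0.426 -0.011  0.04 ]
corner [ 0.512 -0.081  0.04 ]
kcorner [ 0.592 -0.229  0.044]
kcorner [ 0.501 -0.215  0.044]
kcorner [ 0.483 -0.302  0.044]
kcorner [ 0.572 -0.323  0.044]
[[-0.    -0.912  0.41 ]
 [ 0.     0.41   0.912]
 [-1.     0.     0.   ]]
```

>>> arm_command:
  motion: [18,-44,0,0,0,-3,0,36,-88,0,0,0,-6,0,54,-132,0,0,0,-9,0,72,-176,0,0,0,-12,0,90,-220,0,0,0,-15,0]

```text
time: 1.8
position: [0.3572, 0.3711, 0.2269]
tool_rot: [-0.302, 0.639, 0.303, 0.639]
contact_force: [0.6, -0.1, 1.2]
opening: 0.0562
```

>>> arm_command:
  motion: [18,-44,0,0,0,0,0,36,-88,0,0,0,0,0,54,-132,0,0,0,0,0,72,-176,0,0,0,0,0,90,-220,0,0,0,0,0]

```text
time: 2.3
position: [0.4473, 0.151, 0.2272]
tool_rot: [-0.303, 0.638, 0.303, 0.639]
contact_force: [1.0, 0.8, -0.2]
opening: 0.0166
```

>>> arm_command:
  motion: [18,-44,-10,0,0,0,0,36,-88,-30,0,0,0,0,54,-132,-60,0,0,0,0,77,-170,-90,0,0,0,0,77,-188,-107,0,0,0,0]

```text
time: 2.8
position: [0.5256, -0.0384, 0.1189]
tool_rot: [-0.303, 0.639, 0.302, 0.64]
contact_force: [-0.7, 0.1, -0.4]
opening: 0.0009
```

Run:
```python
from h import *
im=save("scene","s1.png",(270,110,430,270),4)
im2=save("top","t1.png",(240,160,360,280),4)
p=readout.sense()["position"]; print(p, proj(im,p),proj(im2,p), proj(im,[p[0],p[1],.068]))
```

```text
[ 0.52172058 -0.0404422   0.11656502] [334.96116777 188.25080253] [309.10940059 215.25726595] [334.75228538 201.26842141]
```

View pics/s1.png

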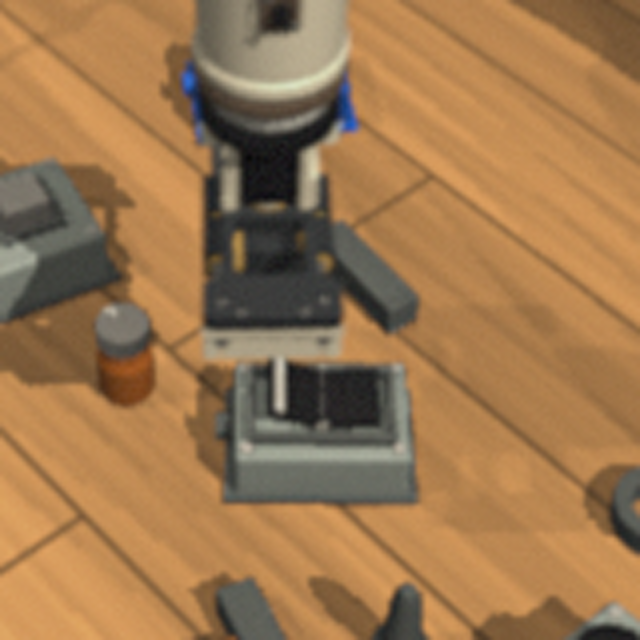

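```bash
cat > ov.py <<'E'
from h import *
def box(x,y,yaw,dx=.11,dy=.08,h=.04):
    c,s=np.cos(yaw),np.sin(yaw); P=[]
    for z in (0,h):
        for a,b in((1,1),(-1,1),(-1,-1),(1,-1)):
            P.append([x+c*a*dx/2-s*b*dy/2,y+s*a*dx/2+c*b*dy/2,z])
    return P
E
python3 - <<'E'
from ov import *
# use initial pictures
import cv2
B=box(.497,-.0145,np.arctan2(-.634,.774))
out=[]
for n,(x0,y0) in (("scene",(310,174)),("top",(262,188))):
    im=cal(n); pic=cv2.imread(f"pics/{n}0.png")[y0:y0+76,x0:x0+76]
    k=5; pic=cv2.resize(pic,None,fx=k,fy=k,interpolation=cv2.INTER_CUBIC)
    f=lambda p:tuple(int(round(v)) for v in (proj(im,p)-[x0,y0]+.5)*k)
    for i in range(4):
        cv2.line(pic,f(B[4+i]),f(B[4+(i+1)%4]),(0,255,0),1)
        cv2.line(pic,f(B[i]),f(B[(i+1)%4]),(255,255,0),1)
    d=np.array([.774,-.634]);e=np.array([.634,.774]);c=np.array([.497,-.0145])+.031*d
    for s in(-.022,0,.022): cv2.circle(pic,f([*(c+s*e),.068]),3,(0,0,255),-1)
    out.append(pic)
cv2.imwrite("pics/ov1.png",np.hstack(out))
E
```

```text
(no output)
```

View pics/ov1.png

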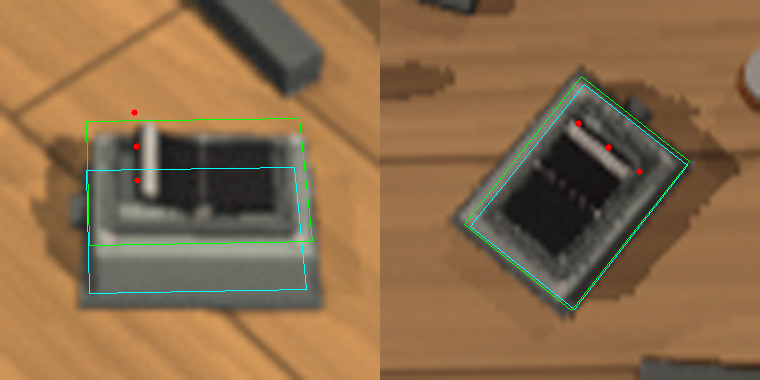

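View pics/t1.png

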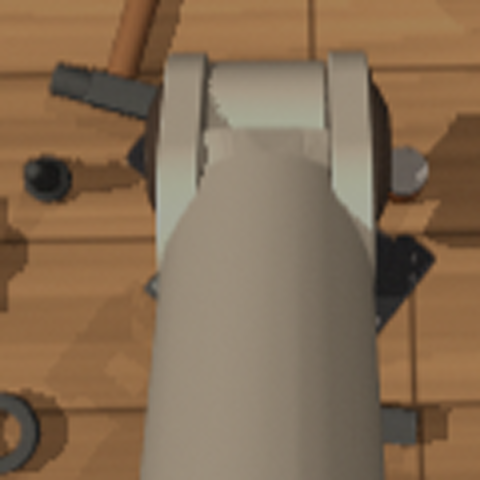

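Run:
```python
from h import *
for _ in range(4):
    s=readout.sense(); print(s["time"],s["position"].round(4),s["contact_force"].round(2)); viewer.recognise("top","rocker_box")
```

```text
2.9 [ 0.5217 -0.0404  0.1166] [-1.57  0.49 -0.68]
2.95 [ 0.5223 -0.0375  0.118 ] [-0.05  0.19 -1.12]
3.0 [ 0.5232 -0.0355  0.1192] [0.41 1.43 0.05]
3.05 [ 0.5238 -0.0343  0.12  ] [ 0.64 -0.6   0.27]
```

>>> arm_command:
  motion: [-1,5,-15,0,0,0,0,-1,5,-30,0,0,0,0,-1,5,-42,0,0,0,0,-1,5,-48,0,0,0,0,-1,5,-48,0,0,0,0]

```text
time: 3.6
position: [0.5223, -0.0296, 0.0714]
tool_rot: [-0.303, 0.639, 0.304, 0.638]
contact_force: [-0.2, -0.4, 0.3]
opening: 0.0004
```

Run:
```python
from h import *
im=save("scene","s2.png",(290,150,390,250),6)
s=readout.sense();p=s["position"]; print(s["time"],p,s["contact_force"], (proj(im,p)-[290,150])*6)
```

```text
3.65 [ 0.52271256 -0.02982201  0.07187231] [-1.06733312 -0.7385917  -0.53900971] [283.82529642 317.83053386]
```

View pics/s2.png

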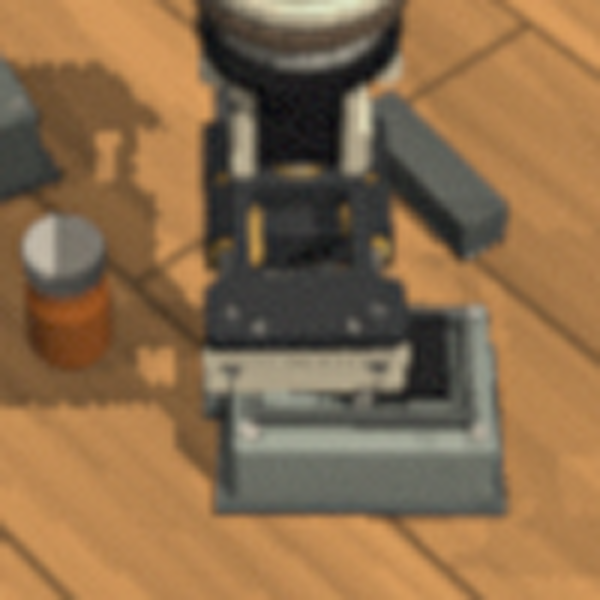

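Only the gripper body shows, and it hides the ridge at about (300,330). I'll press by feel, slowly.

>>> arm_command:
  motion: [0,0,-3,0,0,0,0,1,-1,-6,0,0,0,0,1,-1,-9,0,0,0,0,2,-2,-12,0,0,0,0,2,-2,-12,0,0,0,0]

```text
time: 4.15
position: [0.5261, -0.0327, 0.0601]
tool_rot: [-0.303, 0.638, 0.303, 0.64]
contact_force: [2.4, -0.8, 3.0]
opening: 0.0004
```

>>> arm_command:
  motion: [0,0,-2,0,0,0,0,1,-1,-4,0,0,0,0,1,-1,-6,0,0,0,0,1,-1,-8,0,0,0,0,1,-1,-8,0,0,0,0]

```text
time: 4.65
position: [0.5271, -0.033, 0.0561]
tool_rot: [-0.303, 0.638, 0.303, 0.64]
contact_force: [-9.9, 0.4, 44.7]
opening: 0.0003
```

>>> arm_command:
  motion: [0,0,20,0,0,0,0,0,0,60,0,0,0,0,4,-45,70,0,0,0,0,8,-90,70,0,0,0,0,12,-135,70,0,0,0,0]

```text
time: 5.15
position: [0.5369, -0.1688, 0.1218]
tool_rot: [-0.303, 0.639, 0.304, 0.638]
contact_force: [0.6, 0.4, -0.8]
opening: 0.0008
```

Run:
```python
from h import *
im=save("scene","s3.png",(290,150,390,250),4)
im=save("top","t3.png",(250,176,350,276),4)
import cv2
cv2.imwrite("pics/c3.png",np.hstack([cv2.imread("pics/s3.png"),cv2.imread("pics/t3.png")]))
for n in("scene","top"):
  for d in viewer.mark_of(n,"rocker_ridge"): print(n,d["conf"],np.array(d["location"])*[640,400])
```

```text
scene 0.9 [492.416 259.88 ]
scene 0.84 [188.288 138.4  ]
scene 0.71 [340.672 206.68 ]
scene 0.54 [325.696 118.72 ]
top 0.92 [305.728 218.2  ]
top 0.92 [457.408 158.8  ]
top 0.89 [185.984 275.68 ]
top 0.6 [207.872 226.6  ]
```

View pics/c3.png

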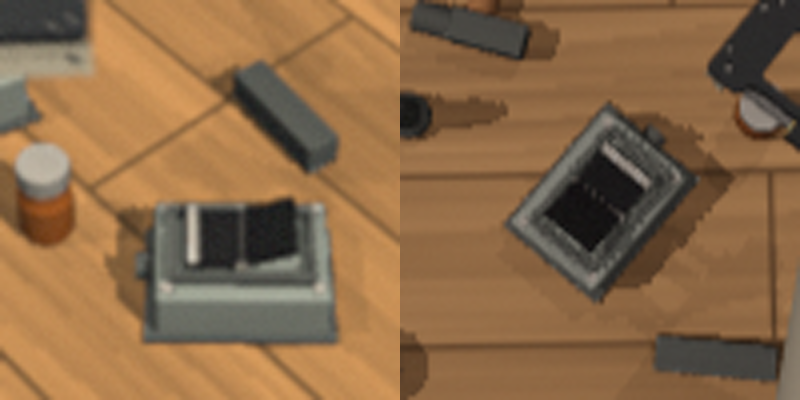

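Right, smooth end stands up at scene crop (270,225), and the ridged end lies down at (193,235): the rocker is tipped. The jar and offcut have not moved. Next is the key.

>>> arm_command:
  motion: [2,-45,0,0,0,0,0,4,-90,0,0,0,0,0,4,-101,-15,0,0,0,0,4,-101,-35,0,0,0,0,4,-101,-48,0,0,0,0]

```text
time: 5.85
position: [0.5405, -0.2669, 0.0715]
tool_rot: [-0.302, 0.639, 0.305, 0.638]
contact_force: [-0.1, 1.6, 0.1]
opening: 0.0005
```

>>> arm_command:
  motion: [0,0,-4,0,0,0,0,0,0,-8,0,0,0,0,0,0,-12,0,0,0,0,0,0,-16,0,0,0,0,0,0,-18,0,0,0,0]

```text
time: 6.35
position: [0.5425, -0.2685, 0.0562]
tool_rot: [-0.303, 0.638, 0.303, 0.639]
contact_force: [-2.3, 3.6, 14.5]
opening: 0.0008
```

>>> arm_command:
  motion: [0,0,-3,0,0,0,0,0,0,-4,0,0,0,0,0,0,-4,0,0,0,0,0,0,-4,0,0,0,0,0,0,-4,0,0,0,0]

```text
time: 6.85
position: [0.5426, -0.2685, 0.0558]
tool_rot: [-0.303, 0.638, 0.303, 0.639]
contact_force: [-9.9, 7.1, 30.6]
opening: 0.0004
```

>>> arm_command:
  motion: [0,0,20,0,0,0,0,0,0,60,0,0,0,0,-2,40,80,0,0,0,0,-4,88,80,0,0,0,0,-6,135,80,0,0,0,0]

```text
time: 7.35
position: [0.5367, -0.134, 0.1332]
tool_rot: [-0.303, 0.638, 0.301, 0.64]
contact_force: [1.4, 0.8, -0.5]
opening: 0.0001
```

>>> arm_command:
  motion: [-2,48,0,0,0,0,0,-4,96,0,0,0,0,0,-7,144,0,0,0,0,0,-9,192,0,0,0,0,0,-12,240,0,0,0,0,0]

```text
time: 7.85
position: [0.5242, 0.1072, 0.1322]
tool_rot: [-0.303, 0.638, 0.303, 0.64]
contact_force: [1.3, -0.9, 0.1]
opening: 0.0002
```

Run:
```python
from h import *
print(readout.sense()["position"])
im=save("scene","s4.png",(160,100,480,340),2.5)
for n,z in (("start_top",.063),("stop_top",.07)):
  for c in ("scene","top"):
    im=viewer.get_image(c)
    for d in viewer.mark_of(c,n)[:2]: print(n,c,d["conf"],world(im,d["location"][0]*640,d["location"][1]*400,z))
im=save("top","t4.png",(160,140,420,320),3)
```

```text
[0.52416605 0.1071999  0.1321942 ]
start_top scene 0.42 [0.51049834 0.31637443 0.063     ]
start_top top 0.53 [0.5019041  0.31392535 0.063     ]
stop_top scene 0.84 [0.50983817 0.23301576 0.07      ]
```

View pics/s4.png

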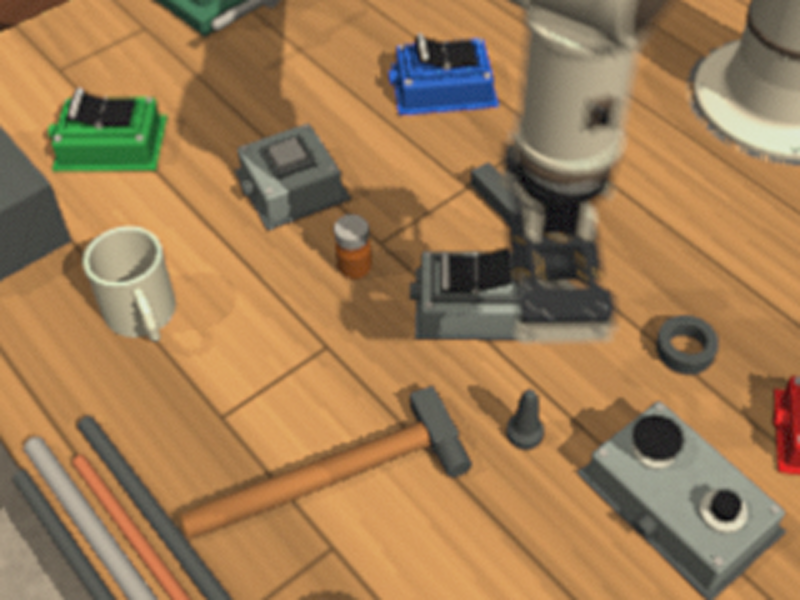

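View pics/t4.png

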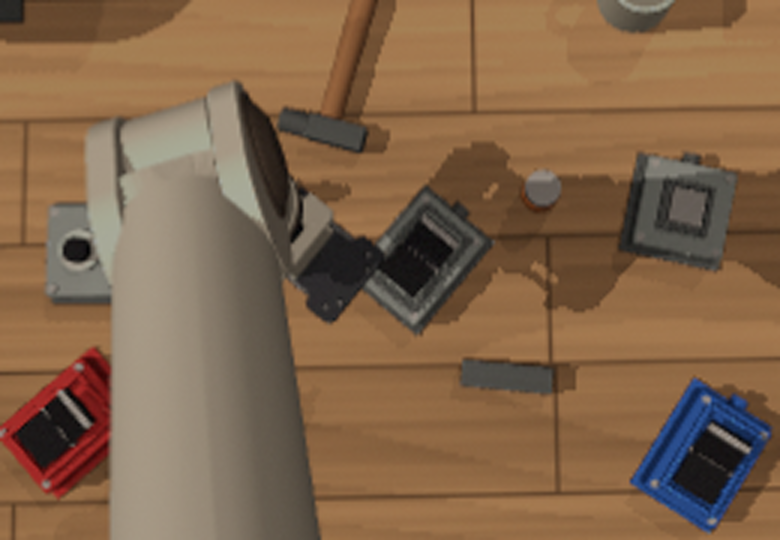

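The key now sits low in its collar (scene crop (288,153)), the rocker is still tipped and the loose things are where they were. The start button is at scene crop (726,505) and the stop at (658,437). Next: start.

>>> arm_command:
  motion: [-3,48,0,0,0,0,0,-6,96,0,0,0,0,0,-9,144,0,0,0,0,0,-12,192,0,0,0,0,0,-14,210,-10,0,0,0,0]

```text
time: 8.85
position: [0.5095, 0.3224, 0.1232]
tool_rot: [-0.303, 0.637, 0.306, 0.64]
contact_force: [0.1, 1.0, 0.1]
opening: 0.0005
```

>>> arm_command:
  motion: [0,0,-15,0,0,0,0,0,0,-35,0,0,0,0,0,0,-50,0,0,0,0,0,0,-50,0,0,0,0,0,0,-50,0,0,0,0]

```text
time: 9.35
position: [0.51, 0.3143, 0.0714]
tool_rot: [-0.303, 0.639, 0.302, 0.639]
contact_force: [-0.3, -0.1, 1.2]
opening: 0.0004
```

Run:
```python
from h import *
s=readout.sense();print(s["time"],s["position"])
im=save("scene","s5.png",(370,220,490,340),5)
print((proj(im,s["position"])-[370,220])*5)
```

```text
9.35 [0.51001011 0.31429974 0.07139167]
[399.79606898 378.52527429]
```

View pics/s5.png

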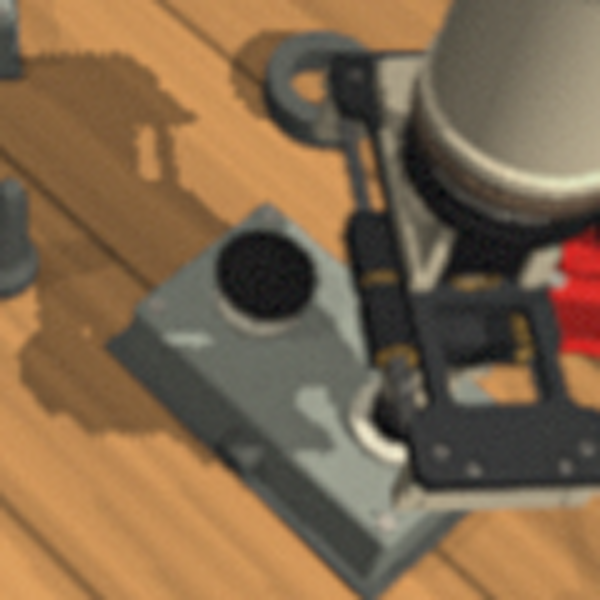

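The fingertip is at crop (400,385), right over the start button (395,410), and the stop at (265,275) is clear. I'll press.

>>> arm_command:
  motion: [0,0,-4,0,0,0,0,0,0,-8,0,0,0,0,0,0,-12,0,0,0,0,0,0,-16,0,0,0,0,0,0,-18,0,0,0,0]

```text
time: 9.9
position: [0.5104, 0.316, 0.055]
tool_rot: [-0.303, 0.638, 0.303, 0.639]
contact_force: [-4.7, -2.1, 24.6]
opening: 0.0007
```

>>> arm_command:
  motion: [0,0,-1,0,0,0,0,0,0,-2,0,0,0,0,0,0,-2,0,0,0,0,0,0,-2,0,0,0,0,0,0,-2,0,0,0,0]

```text
time: 10.4
position: [0.5104, 0.316, 0.055]
tool_rot: [-0.303, 0.638, 0.303, 0.639]
contact_force: [-6.6, -5.9, 26.0]
opening: 0.0001
```

Run:
```python
from h import *
im=save("scene","s6.png",(240,130,490,340),3)
s=readout.sense();print(s["time"],s["position"],s["contact_force"])
```

```text
10.45 [0.51038961 0.31602952 0.05498203] [-5.97792965 -4.92901155 25.63095719]
```

View pics/s6.png

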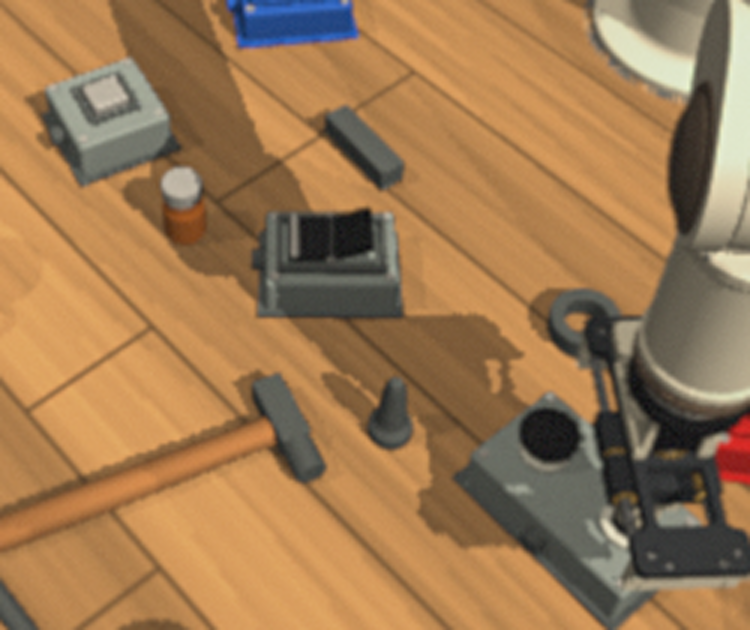

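The rocker is tipped (crop (330,240)), the key is low (105,92), the start button is held under the fingertip (625,515), and the stop (550,435) is up and untouched. The tip is at z = 55 mm with about 26 N, so the button is against its stop. I'm handing the job in.

```bash
python3 -c "
from h import *
print(job.job_done())"
```

```text
the job is handed in; nothing more can be done
None
```

I did the three steps in order with the fingers closed, then handed the job in at about 10.5 s while still holding the start button down. The hand-in reports no verdict, and the joint values can't be read directly, so these checks rest on tip height, force and pictures.

| Step | Tip height at full press | Expected | Upward force on the tip | Seen afterwards |
|---|---|---|---|---|
| Rocker ridge (grey switch) | 56 mm | 57 mm | 45 N | Ridged end down, smooth end up |
| Square key | 56 mm | 56 mm | 31 N | Low in its collar |
| Start button, held at the end | 55 mm | 55 mm | 26 N | Hidden under the fingertip |

- **Stop button and loose things:** the last picture shows the stop button up and untouched. The loose things in view (jar, punch, hammer, offcut and collar) were where they started. The mug was outside that last crop but in place in the picture before.
- **Disagreement:** the two cameras placed the ridge and the start button up to 9 mm apart. I aimed between them. The contact heights and forces, and the picture of the tipped rocker, fit that choice.
- **Not seen:** the gripper hid the ridge while I pressed it, so that press went by force and was checked in a picture afterwards.

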